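# Turn in the milk pan's handle and stand the jug on the freed hob ring

### The job

The copper milk pan's handle lies out across the free ring of the hob: swing it round, keeping the pan flat on the glass, until it points straight back, away from the robot and parallel to the hob's sides, with the pan's foot still inside its own printed ring. Then set the small steel jug gently, upright, in the middle of the freed ring with the white inner circle. Leave the other pans, the tin, the sugar bowl and the tumblers where they are.

Things in the scene. Friction and masses are not known exactly. Their poses are not given: they have to be found in the camera images.
- hob: black glass hob, fixed, 460 (x) by 600 (y), its top 6 mm above the counter. Origin at the centre of its underside; +x points straight back (away from the robot side), +y to the left, z up. Grey printed rings mark the four cooking places.
- ring_pan (a point): centre, on the glass, of the front left ring (180 mm across, flat print), the milk pan's place. The hob's axes.
- ring_free (a point): centre, on the glass, of the front right ring (180 mm across, with a white inner circle 90 mm across, flat print): the ring to free and the jug's place. The hob's axes.
- pan: copper milk pan, loose, about 0.55 kg, on its ring. Origin at the centre of its underside, z up, +x along its handle. Round: 126 mm across at the foot, 150 mm at the rim, 75 mm high. Dark wooden bar handle, straight, level, from 95 to 230 mm from the pan's axis, 20 mm wide, 16 mm thick, mid-height 63 mm above the underside; a steel neck 14 mm wide joins it to the wall.
- pan_tip (a point): end of the milk pan's handle at mid-height, 230 mm from the pan's axis; the pan's axes. Pushed sideways near here, the pan slides on the glass under a few newtons and turns about a point 10 to 30 mm beyond its axis on the side away from the handle, so its centre creeps.
- jug_mid (a point): centre (half-way up) of the small steel milk jug, loose, about 0.22 kg, on the counter at the right: upright cylinder 58 mm across, 90 mm high, open top, wall 3 mm; its loop handle stands out 30 mm on its own +y side from 18 to 80 mm height, a small lip at the rim on -y. Grip it across its own x axis. Its axes: z up.
- saucepan: steel saucepan with black handle on the back left ring, 144 mm across, 85 mm high, handle end 202 mm from its axis along its +x; leave alone. Origin at the centre of its underside.
- pot: white two-handled pot on the back right ring, 144 mm across (198 mm over the handles), 80 mm high; leave alone. Origin at the centre of its underside.
- tin: dark round tin on the counter at the right, near the jug, 66 mm across, 85 mm high; leave alone. Origin at the centre of its underside.
- sugar: white lidded sugar bowl on the counter at the far right, 72 mm across, 87 mm high; leave alone. Origin at the centre of its underside.
- tumbler0: upturned glass tumbler on the wooden tray at the left, 68 mm across, 97 mm high; leave alone. Origin at the centre of its underside.
- tumbler1: upturned glass tumbler on the wooden tray at the left, 68 mm across, 97 mm high; leave alone. Origin at the centre of its underside.
- tumbler2: upturned glass tumbler on the wooden tray at the left, 68 mm across, 97 mm high; leave alone. Origin at the centre of its underside.
Not all that is in view belongs to the job. What is shaped like the part that bears jug_mid but green is not meant.

How it is judged:
On the way, in this order (a step that is already met when the one before it is completed fails the run):
1. the milk pan's handle points straight back and the pan rests on its ring (angle between the x axis of pan and the x axis of hob, either way round below 0.35 rad and x of pan_tip in the frame of hob above 0 m and horizontal distance between pan and ring_pan below 0.027 m and linear speed of pan below 0.02 m/s and angular speed of pan below 0.1 rad/s), for 0.2 s.
2. the jug stands upright and released in the middle of the freed ring (horizontal distance between jug_mid and ring_free below 0.02 m and angle between jug_mid's own z axis and vertical below 0.08 rad and z of jug_mid in the frame of hob below 0.055 m and linear speed of jug below 0.02 m/s and contact force between the fingers and jug below 0.1 N), for 0.2 s.
At the end, for the whole second after the job is handed in: The milk pan rests flat with its foot inside its printed ring (within 27 mm of the ring's centre) with its handle pointing back, within 0.35 rad (20 degrees) of the hob's +x; the jug stands upright on the glass, let go and at rest, its axis within 20 mm of the freed ring's centre (all of step 1 and all of step 2); the robot touches nothing.
It fails at once if the milk pan is tipped by more than 0.12 rad or lifted more than 8 mm off the glass (angle between pan's own z axis and vertical above 0.12 rad or z of pan in the frame of hob above 0.014 m).
It fails at once if the jug is banged down (more than 40 N on the hob) or dropped (falls free of the fingers at over 0.45 m/s, some 10 mm) (contact force between jug and hob above 40 N or (contact force between the fingers and jug below 0.1 N and linear speed of jug above 0.45 m/s)).
It fails at once if another pan, the tin, the sugar bowl or a tumbler is moved by more than 15 mm (distance of any of saucepan, pot, tin, sugar, tumbler0, tumbler1, tumbler2 from where it was at the start of the episode above 0.015 m).
It also fails if it takes over 72 s, if anything falls off the work surface, if the arm or the gripper's body presses on something with over 40 N, if the wrist force passes 120 N, or if a joint passes its speed limit or range.

### The arm

A 6-joint arm with a two-finger parallel gripper is mounted at the origin on the work surface. World frame = base frame: x ahead of the robot, y to its left, z up, the work surface at z = 0. Lengths are in m, angles in rad, forces in N, time in s.
With the tool pointing down it reaches from about 0.35 to 0.975 m from the base axis. Payload 7.1 kg.
Tool frame: the origin (TCP) lies midway between the tips of the shut fingers; the grasp point (between the pads) lies 19 mm behind it; z points along the fingers, x is the direction in which the jaws open and shut, and the axes are right-handed (so a half turn about z gives the same grasp; the last joint's range is limited). The gripper opens to 88 mm and grips with 3 to 60 N. Pads are 20 mm wide; open, the fingers measure 115 mm over their backs; the gripper's body (75 mm by 178 mm) begins 61 mm behind the grasp point.
Start: joints at [1.304, 0.423, 1.63, -0, 1.089, -0.019], TCP at [0.153, 0.606, 0.202] pointing down, gripper open.
Joint ranges: [-3, 3], [-0.9, 2.11], [0.09, 2.58], [-1.31, 4.45], [0.11, 2.69], [-2.54, 2.54]. Speed limits (rad/s): [2.39, 2.39, 3.01, 3.14, 3.14, 3.14].

### API

Orientations are given as a unit quaternion [w, x, y, z].
In Python, from station import move_pose, movel, movej, command_gripper, wait, inverse_kinematics, read_camera, camera_info, MotionError, job_done, get_time, get_joint_pos, get_qvel, get_effort, get_tcp_pos, get_ee_rot, get_ft_force, get_ft_torque, get_grip_width gives the robot as it stands. Calls block until the motion is done:
- move_pose(position, orientation): joint-space move of the TCP to a pose.
- movel(position, frame=None, v=0.15, until_force=None): straight line of the TCP; frame=None keeps the orientation; v is the mean speed in m/s. With until_force (N) it stops when the force on the tool has changed by that much, and returns True; else False.
- movej(angles): joint-space move.
- command_gripper(opening): opening from 0.0 (shut) to 1.0 (fully open); the grip force is fixed at half the most; returns when the fingers have stopped.
- wait(seconds).
- inverse_kinematics(position, orientation): joint angles nearest the present ones, or None.
- read_camera(name): name is "scene" or "top" or "wrist"; returns the picture (400x640x3 uint8, red, green, blue); there is no depth.
- camera_info(name): a dict with "intrinsics" (3x3 intrinsics, pixels), "T" (4x4, takes a point from camera to world coordinates); the wrist camera has in their place "tool_from_camera" (4x4, takes a point from camera to tool coordinates, whose origin is the TCP and whose axes are the tool frame's). Camera axes: x right, y up, looking along -z (the intrinsics and any distortion apply to the point x, -y, -z); pixel columns grow to the right and rows downward; lengths in m; the calibration is good to about 2 mm. The wrist camera is an equidistant fisheye: a pixel r from the principal point sees the ray r / f radians off the axis. A picture is of the moment at which its call begins: read the wrist's pose just before it. camera_info takes no time and is no camera call.
A pose or a line that the arm cannot do raises MotionError and nothing moves.
- job_done(): hands the job in, once; it reports no verdict.
Readings, each from a call of its own:
- get_time(): time.
- get_joint_pos(): joint angles.
- get_qvel(): joint speeds.
- get_effort(): joint torques, N m.
- get_tcp_pos(): TCP position.
- get_ee_rot(): TCP orientation.
- get_ft_force(): force on the tool from outside, world axes, zero at the start.
- get_ft_torque(): the same for the moment, N m.
- get_grip_width(): opening from 0.0 (shut) to 1.0 (fully open).
Only numpy, scipy, OpenCV 4.12 (cv2) and the standard library are available. Lean on these libraries where they do the work, as an engineer would, in place of code of your own. Each camera call takes 0.05 s, during which the arm holds its last target.

## Working session

There is one attempt and no reset: what is moved stays moved. The work goes in short steps, each a Python script; the robot and the scene stay as the last script left them, time stands still between calls to the robot, and variables do not carry over. Pictures are saved under pics/ and viewed, and the job is handed in when it is done.

```bash
mkdir -p pics; ls; python3 - <<'E'
from station import *
import cv2
for n in ("scene","top","wrist"):
    im=read_camera(n); cv2.imwrite(f"pics/{n}0.png",im[:,:,::-1]); print(n,camera_info(n))
print(get_time(),get_tcp_pos(),get_ee_rot(),get_grip_width())
E
```

```text
pics
scene {'intrinsics': array([[447.49272312,   0.        , 316.62808018],
       [  0.        , 447.49272312, 207.65943868],
       [  0.        ,   0.        ,   1.        ]]), 'T': array([[ 0.34427221, -0.78523268,  0.51467105,  1.34693622],
       [ 0.93882463,  0.28253933, -0.196926  , -0.26190991],
       [ 0.00921792,  0.550982  ,  0.83446621,  1.33396773],
       [ 0.        ,  0.        ,  0.        ,  1.        ]])}
top {'intrinsics': array([[482.98611928,   0.        , 324.36716566],
       [  0.        , 482.98611928, 198.99470653],
       [  0.        ,   0.        ,   1.        ]]), 'T': array([[-0.05314746,  0.97686744, -0.20713609,  0.19555809],
       [-0.99858195, -0.05135294,  0.01403463,  0.06010935],
       [ 0.00307292,  0.20758827,  0.97821146,  1.71873562],
       [ 0.        ,  0.        ,  0.        ,  1.        ]])}
wrist {'intrinsics': array([[309.70691629,   0.        , 316.27525994],
       [  0.        , 309.70691629, 198.32495682],
       [  0.        ,   0.        ,   1.        ]]), 'tool_from_camera': array([[ 9.99999269e-01,  1.00410707e-03,  6.73720584e-04,
        -5.60354531e-04],
       [ 1.15143689e-03, -9.60869332e-01, -2.76999640e-01,
        -7.71096303e-02],
       [ 3.69220151e-04,  2.77000213e-01, -9.60869786e-01,
        -1.82288092e-01],
       [ 0.00000000e+00,  0.00000000e+00,  0.00000000e+00,
         1.00000000e+00]])}
0.15 [0.15312846 0.60549422 0.20180713] [ 3.36981705e-04  7.89053031e-01  6.14324835e-01 -4.44460894e-04] 0.9975959098763254
```

View pics/top0.png

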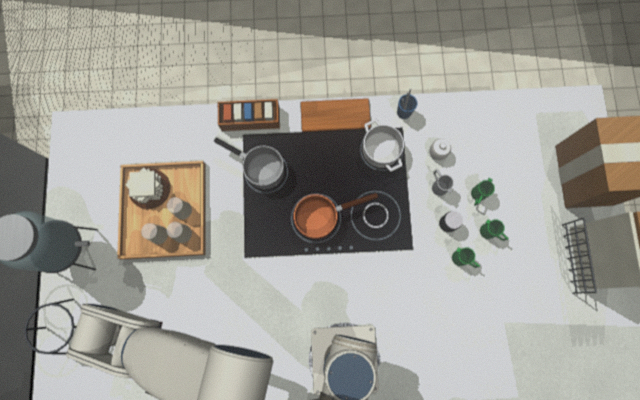

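View pics/scene0.png

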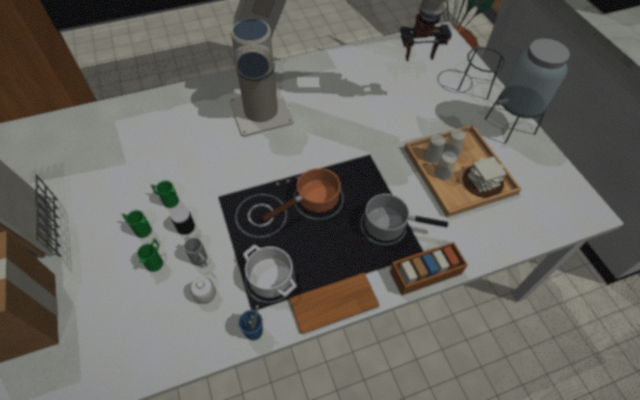

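The top view shows the hob at about (243-412, 130-257). The pan is at (316,216) with its handle end near (380,197), the free ring is at (376,215) and the steel jug is at (442,184). The tin at (451,220) and the green decoys are also close to the jug. I'll zoom in and measure.

```bash
cat > h.py <<'E'
from station import *
import numpy as np, cv2
def ray(n,u,v):
    c=camera_info(n);K=c["intrinsics"];T=c["T"]
    d=np.array([(u-K[0,2])/K[0,0],-(v-K[1,2])/K[1,1],-1]);return T[:3,3],T[:3,:3]@d
def p2w(n,u,v,z):
    o,d=ray(n,u,v);return o+d*(z-o[2])/d[2]
def w2p(n,p):
    c=camera_info(n);K=c["intrinsics"];T=c["T"]
    q=T[:3,:3].T@(np.asarray(p,float)-T[:3,3]);q=q/-q[2]
    return K[0,0]*q[0]+K[0,2],-K[1,1]*q[1]+K[1,2]
E
python3 - <<'E'
from h import *
for n,(a,b,c,d) in {"top":(230,90,290,180),"scene":(120,140,340,180)}.items():
    im=cv2.imread(f"pics/{n}0.png")[b:b+d,a:a+c]
    k=800//c if n=='scene' else 2.75
    im=cv2.resize(im,None,fx=k,fy=k,interpolation=cv2.INTER_CUBIC); cv2.imwrite(f"pics/{n}0z.png",im); print(n,k)
im=cv2.imread("pics/top0.png"); 
for n in ("top","scene"):
    im=cv2.imread(f"pics/{n}0.png")
    m=(im.max(2)<75).astype(np.uint8)
    m=cv2.morphologyEx(m,cv2.MORPH_CLOSE,np.ones((3,3)))
    seed=(400,235) if n=="top" else (345,250)
    k,l=cv2.connectedComponents(m); m=(l==l[seed[1],seed[0]]).astype(np.uint8)
    h=cv2.convexHull(np.argwhere(m)[:,::-1].astype(np.int32))
    print(n,cv2.approxPolyDP(h,6,True)[:,0].tolist())
E
```

```text
top 2.75
scene 2
top [[411, 248], [245, 256], [243, 135], [364, 129], [403, 152]]
scene [[462, 270], [251, 339], [240, 325], [219, 197], [369, 155]]
```

View pics/top0z.png

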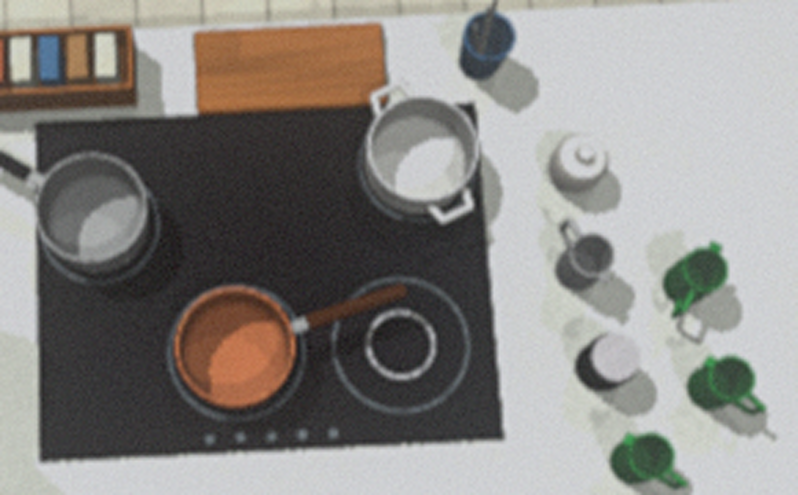

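View pics/scene0z.png

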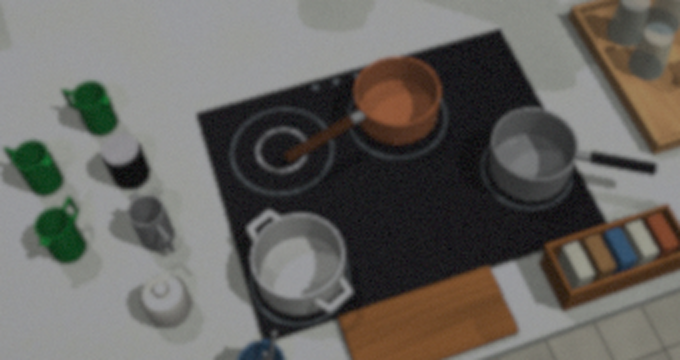

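```bash
python3 - <<'E'
from h import *
Z=lambda x,y,z:p2w("top",230+(x+.5)/2.75-.5,90+(y+.5)/2.75-.5,z)
S=lambda x,y,z:p2w("scene",120+(x+.5)/2-.5,140+(y+.5)/2-.5,z)
f=lambda p:np.round(p[:2],4)
c=[Z(41,461,.006),Z(502,437,.006),Z(37,123,.006),Z(473,104,.006)]
print("top FL FR BL BR",*map(f,c)); 
print("yaw",[np.arctan2(*(c[a]-c[b])[[1,0]]) for a,b in((2,0),(3,1))],np.arctan2(-(c[0]-c[1])[0],(c[0]-c[1])[1]))
print("sizes",np.linalg.norm(c[0]-c[1]),np.linalg.norm(c[2]-c[0]))
c2=[S(500,31,.006),S(198,115,.006),S(612,235,.006),S(268,340,.006)]
print("scene",*map(f,c2))
for n,a in dict(free=(400,344,.006),pan_rim=(236,347,.081),tip_end=(404,291,.069),neckjoint=(301,325,.069),jug_rim=(592,255,.09),jug_handle=(565,233,.06),tin_top=(615,359,.085),sugar=(581,160,.08),g1=(704,269,.09),potrim=(423,153,.086),saucerim=(94,208,.091)).items(): print(n,f(Z(*a)))
for n,a in dict(free=(282,150,.006),pan_rim=(397,94,.081),tip_end=(287,157,.069),jug_rim=(148,213,.09),tin_top=(123,149,.085)).items(): print("S",n,f(S(*a)))
E
```

```text
top FL FR BL BR [0.3627 0.3282] [ 0.3621 -0.2664] [0.82   0.3249] [ 0.8163 -0.2681]
yaw [np.float64(-0.007066686292794139), np.float64(-0.0039002760006787212)] -0.000937422833516478
sizes 0.5945298452661998 0.4573047474893864
scene [0.3697 0.3279] [ 0.3663 -0.2649] [0.836  0.3246] [ 0.8167 -0.2611]
free [ 0.4906 -0.144 ]
pan_rim [0.4847 0.0702]
tip_end [ 0.5478 -0.1467]
neckjoint [ 0.5107 -0.0132]
jug_rim [ 0.5773 -0.3849]
jug_handle [ 0.6153 -0.3613]
tin_top [ 0.444  -0.4009]
sugar [ 0.7062 -0.3867]
g1 [ 0.5518 -0.5242]
potrim [ 0.7243 -0.1827]
saucerim [0.6715 0.2416]
S free [ 0.4894 -0.1436]
S pan_rim [0.4946 0.0689]
S tip_end [ 0.5462 -0.1453]
S jug_rim [ 0.5854 -0.3818]
S tin_top [ 0.4498 -0.3967]
```

```bash
cat >> h.py <<'E'
def fitcircle(im,n,c0,z,r,rng=.025,step=.001,clip=25,d=.009):
    g=cv2.GaussianBlur(im,(0,0),.6).max(2).astype(np.float32)
    a=np.linspace(0,2*np.pi,120,endpoint=False)
    def samp(cx,cy,rr):
        uv=np.array([w2p(n,(cx+rr*np.cos(t),cy+rr*np.sin(t),z)) for t in a],np.float32)
        return cv2.remap(g,uv[:,0].copy().reshape(-1,1),uv[:,1].copy().reshape(-1,1),cv2.INTER_LINEAR)[:,0]
    best=[]
    for s,w in ((.003,rng),(step,.004)):
        if best: c0=max(best)[1:]
        best=[]
        for dx in np.arange(-w,w+1e-6,s):
            for dy in np.arange(-w,w+1e-6,s):
                x,y=c0[0]+dx,c0[1]+dy
                m=samp(x,y,r); v=np.minimum(m-samp(x,y,r-d),m-samp(x,y,r+d))
                best.append((np.clip(v,-5,clip).mean(),x,y))
    return np.round(max(best),4)
E
python3 - <<'E'
from h import *
for n in("top","scene"):
    im=cv2.imread(f"pics/{n}0.png")
    print(n,"free",fitcircle(im,n,(.49,-.144),.006,.088),"inner",fitcircle(im,n,(.49,-.144),.006,.044),"pan ring",fitcircle(im,n,(.487,.07),.006,.088))
    # copper blob
    hsv=cv2.cvtColor(im,cv2.COLOR_BGR2HSV)
E
```

```text
Traceback (most recent call last):
  File "h.py", line 25, in fitcircle
    m=samp(x,y,r); v=np.minimum(m-samp(x,y,r-d),m-samp(x,y,r+d))
  File "h.py", line 16, in samp
    uv=np.array([w2p(n,(cx+rr*np.cos(t),cy+rr*np.sin(t),z)) for t in a],np.float32)
                 ~~~^^^^^^^^^^^^^^^^^^^^^^^^^^^^^^^^^^^^^^^
  File "h.py", line 9, in w2p
    c=camera_info(n);K=c["intrinsics"];T=c["T"]
ValueError: time passes only in moves, steps and waits
```

```bash
sed -i 's/c=camera_info(n)/c=CI(n)/; s/^import numpy as np, cv2/import numpy as np, cv2, functools\nCI=functools.lru_cache(None)(camera_info)/' h.py
python3 - <<'E'
from h import *
for n in("top","scene"):
    im=cv2.imread(f"pics/{n}0.png")
    print(n,"free",fitcircle(im,n,(.49,-.144),.006,.088),"inner",fitcircle(im,n,(.49,-.144),.006,.044),"pan ring",fitcircle(im,n,(.487,.07),.006,.088))
print(get_time())
E
```

```text
top free [20.5619  0.491  -0.145 ] inner [25.     0.491 -0.145] pan ring [9.7696 0.489  0.07  ]
scene free [17.9293  0.489  -0.144 ] inner [21.7509  0.488  -0.144 ] pan ring [6.2231 0.49   0.071 ]
0.15
```

Both cameras agree: the free ring is at (0.490, -0.1445) and the pan ring at (0.490, 0.0705), with the hob yaw close to 0. The handle points at about -75°. I'll grip the handle and turn it about the pan's own axis. First I'll hover above it and look.

```bash
cat >> h.py <<'E'
from scipy.spatial.transform import Rotation as R
def quat(yaw):  # tool down, tool x at yaw
    return np.array([0,np.cos(yaw/2),np.sin(yaw/2),0])
def snap(name):
    p=np.array(get_tcp_pos());q=np.array(get_ee_rot());im=read_camera("wrist")[:,:,::-1].copy();cv2.imwrite(f"pics/{name}.png",im)
    np.savez(f"pics/{name}.npz",p=p,q=q);return im,p,q
def wp2w(p,q,u,v,z):
    c=CI("wrist");K=c["intrinsics"];X=c["tool_from_camera"]
    a,b=u-K[0,2],v-K[1,2];r=np.hypot(a,b);t=r/K[0,0]
    d=np.array([np.sin(t)*a/r,-np.sin(t)*b/r,-np.cos(t)])
    Rt=R.from_quat([q[1],q[2],q[3],q[0]]).as_matrix()
    o=p+Rt@X[:3,3];d=Rt@X[:3,:3]@d
    return o+d*(z-o[2])/d[2]
E
python3 - <<'E'
from h import *
th=np.radians(-75);c=np.array([.489,.07])
g=c+.19*np.array([np.cos(th),np.sin(th)])
move_pose([*g,.22],quat(th+np.pi/2))
print(get_time(),get_joint_pos(),get_tcp_pos(),get_ee_rot())
snap("w1")
cv2.imwrite("pics/top1.png",read_camera("top")[:,:,::-1])
E
```

```text
3.0167 [-2.28396921e-01  2.92613826e-01  1.78115500e+00  1.43057636e-04
  1.06784228e+00 -4.91291810e-01] [ 0.53833566 -0.11287802  0.21998117] [-6.19062497e-05  9.91377733e-01  1.31035056e-01  1.34305863e-05]
```

View pics/w1.png

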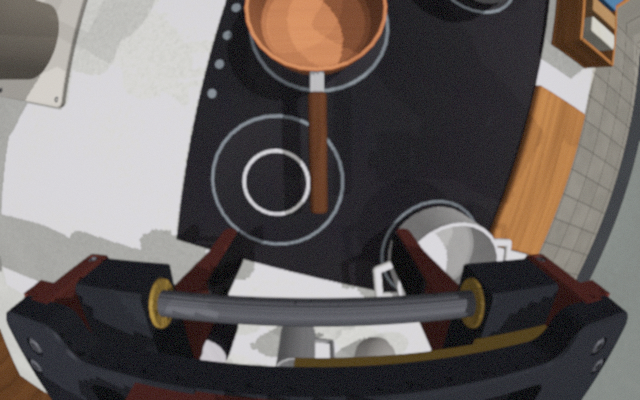

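The wrist view shows the handle running from about (317,92) to its end at (320,213). The inner ring is centred near (276,182).

```bash
python3 - <<'E'
from h import *
d=np.load("pics/w1.npz");p,q=d["p"],d["q"]
W=lambda u,v,z:wp2w(p,q,u,v,z)[:2]
a=W(317.5,94,.077);b=W(320,213,.077)
print("handle in/end",a,b,np.linalg.norm(b-a),"ang",np.degrees(np.arctan2(*(b-a)[::-1])))
u=(b-a)/np.linalg.norm(b-a);print("pan c",b-.23*u, "free",W(276,182,.006),"outer",[W(*x,.006) for x in((212,180),(344,180))])
im=cv2.imread("pics/top1.png")
# handle: brown mask
hsv=cv2.cvtColor(im,cv2.COLOR_BGR2HSV)[150:250,270:400];m=((hsv[...,0]<16)&(hsv[...,1]>110)&(hsv[...,2]>50)).astype(np.uint8)
x=im[150:250,270:400].copy();x[m>0]=(255,0,255);cv2.imwrite("pics/m1.png",cv2.resize(np.hstack([im[150:250,270:400],x]),None,fx=3,fy=3,interpolation=cv2.INTER_NEAREST))
E
```

```text
handle in/end [ 0.51377357 -0.0219247 ] [ 0.54991918 -0.14580577] 0.1290465974653585 ang -73.73398501845647
pan c [0.48549679 0.0749877 ] free [ 0.48965452 -0.142399  ] outer [array([ 0.40290925, -0.16196949]), array([ 0.57553907, -0.11666439])]
```

View pics/m1.png

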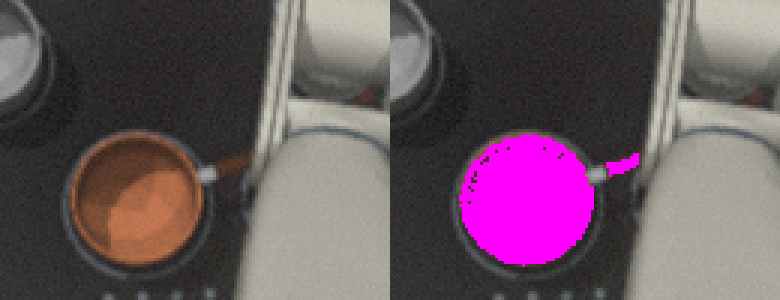

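```bash
cat >> h.py <<'E'
def pan_fit(im,n="top",s=(316,216)):
    hsv=cv2.cvtColor(im,cv2.COLOR_BGR2HSV);m=((hsv[...,0]<16)&(hsv[...,1]>90)&(hsv[...,2]>50)).astype(np.uint8)
    m=cv2.morphologyEx(m,cv2.MORPH_CLOSE,np.ones((5,5)))
    m=cv2.morphologyEx(m,cv2.MORPH_OPEN,cv2.getStructuringElement(cv2.MORPH_ELLIPSE,(15,15)))
    k,l,st,ce=cv2.connectedComponentsWithStats(m);i=l[s[1],s[0]]
    cs,_=cv2.findContours((l==i).astype(np.uint8),0,cv2.CHAIN_APPROX_NONE)
    P=np.array([p2w(n,*x,.081)[:2] for x in cs[0][:,0]])
    A=np.c_[2*P,np.ones(len(P))];s=np.linalg.lstsq(A,(P**2).sum(1),rcond=None)[0]
    return s[:2],np.sqrt(s[2]+s[:2]@s[:2])
E
python3 - <<'E'
from h import *
print(pan_fit(cv2.imread("pics/top0.png")),pan_fit(cv2.imread("pics/scene0.png"),"scene",(318,187)))
E
```

```text
(array([0.4846063 , 0.07184707]), np.float64(0.07548386842463453)) (array([0.50311072, 0.06836206]), np.float64(0.08360434909662375))
```

```bash
python3 - <<'E'
from h import *
th=np.radians(-74);e=np.array([.5495,-.146]);u=np.array([np.cos(th),np.sin(th)])
g=e-.045*u
move_pose([*g,.13],quat(th+np.pi/2))
f0=get_ft_force()
print("contact",movel([*g,.050],v=.08,until_force=6),get_tcp_pos(),get_time())
command_gripper(0.0)
print("grip",get_grip_width()*88,np.array(get_ft_force()),get_ft_torque(),get_time())
snap("w2")
E
```

```text
contact False [ 0.53751818 -0.10282144  0.05044252] 4.7167
grip 19.551074657713766 [ 0.1345555  -0.09505825 -0.33888312] [-0.07518289 -0.01358117 -0.04347891] 5.7667
```

View pics/w2.png

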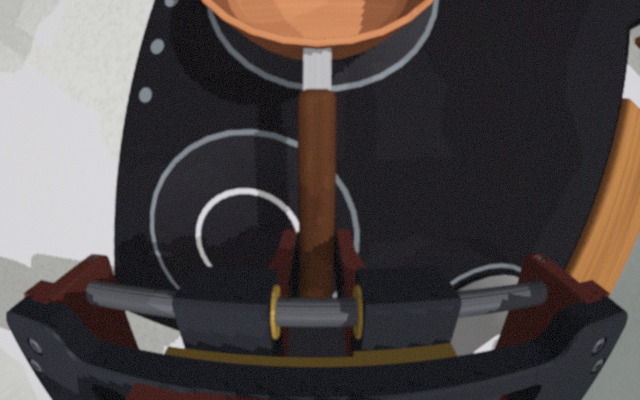

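The handle is gripped (19.6 mm). Next I'll swing it rigidly about the pan's axis, creeping to the ring centre.

```bash
python3 - <<'E'
from h import *
p=np.array(get_tcp_pos());t0=np.radians(-74);c0=np.array([.486,.074]);c1=np.array([.490,.0705])
r=p[:2]-c0;n=15
for i in range(1,n+1):
    s=i/n;a=-t0*s
    rot=np.array([[np.cos(a),-np.sin(a)],[np.sin(a),np.cos(a)]])
    g=c0+(c1-c0)*s+rot@r
    movel([*g,p[2]],quat(t0+a+np.pi/2),v=.06)
    if i%5==0: print(i,np.round(get_tcp_pos(),4),np.round(get_ft_force(),1),np.round(get_ft_torque(),2),get_time())
print(get_joint_pos(),get_ee_rot())
snap("w3");cv2.imwrite("pics/top3.png",read_camera("top")[:,:,::-1])
E
```

```text
5 [ 0.6075 -0.0665  0.05  ] [-0.6 -0.4 -0.3] [-0.08 -0.05  0.14] 7.9
10 [ 0.656  -0.0048  0.05  ] [0.4 0.5 2.2] [-0.12 -0.03  0.16] 9.9833
15 [0.674  0.0709 0.05  ] [ 0.2 -0.9  1.2] [-0.13 -0.07  0.25] 12.025
[ 8.72046726e-02  6.81193599e-01  1.58407882e+00 -5.84209304e-05
  8.76258649e-01 -1.48260381e+00] [3.69835629e-05 7.07442736e-01 7.06770666e-01 9.17866888e-06]
```

View pics/w3.png

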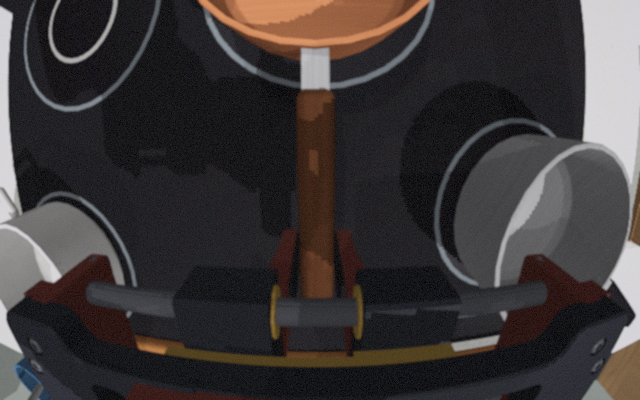

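Torques were low and the handle now points straight back. I'll release it, retreat upward, and go to look at the jug.

```bash
python3 - <<'E'
from h import *
command_gripper(1.0)
p=np.array(get_tcp_pos());movel([p[0],p[1],.22],v=.2)
move_pose([.579,-.3845,.24],quat(np.radians(-58)))
print(get_time(),get_joint_pos())
snap("w4");im=read_camera("top")[:,:,::-1].copy();cv2.imwrite("pics/top4.png",im)
print(pan_fit(im),fitcircle(im,"top",(.49,.0705),.006,.088,rng=.01))
cv2.imwrite("pics/top4z.png",cv2.resize(im[90:270,230:520],None,fx=2.75,fy=2.75,interpolation=cv2.INTER_CUBIC))
E
```

```text
15.9583 [-6.02371724e-01  4.92233245e-01  1.42877550e+00  2.15310474e-04
  1.22133144e+00  4.08238439e-01]
(array([0.48871493, 0.06799678]), np.float64(0.07572019725938303)) [12.2776  0.49    0.0705]
```

View pics/w4.png

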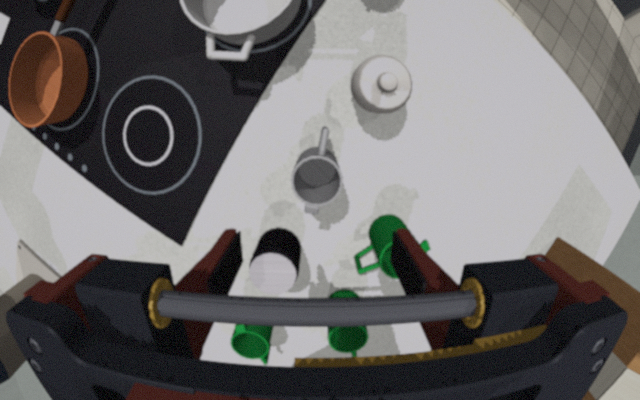

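View pics/top4z.png

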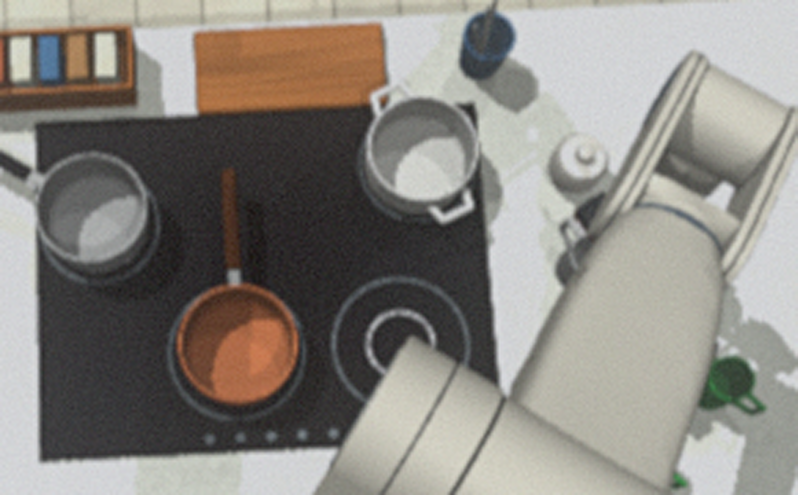

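The pan centre is about 3 mm off its ring centre, and the handle is very nearly parallel to the hob's sides. I'll refine the jug pose from the wrist view; the rim is near (316,179) and the handle goes up to (324,130).

```bash
python3 - <<'E'
from h import *
im=cv2.imread("pics/w4.png")[110:230,260:380];cv2.imwrite("pics/w4z.png",cv2.resize(im,None,fx=5,fy=5,interpolation=cv2.INTER_CUBIC))
Z=lambda x,y,z:p2w("top",230+(x+.5)/2.75-.5,90+(y+.5)/2.75-.5,z)[:2]
a,b=Z(235,272,.077),Z(229,168,.077);print("handle",a,b,np.degrees(np.arctan2(*(b-a)[::-1])))
E
```

```text
handle [0.58195848 0.06675865] [0.72006492 0.06771148] 0.3952916189445913
```

View pics/w4z.png

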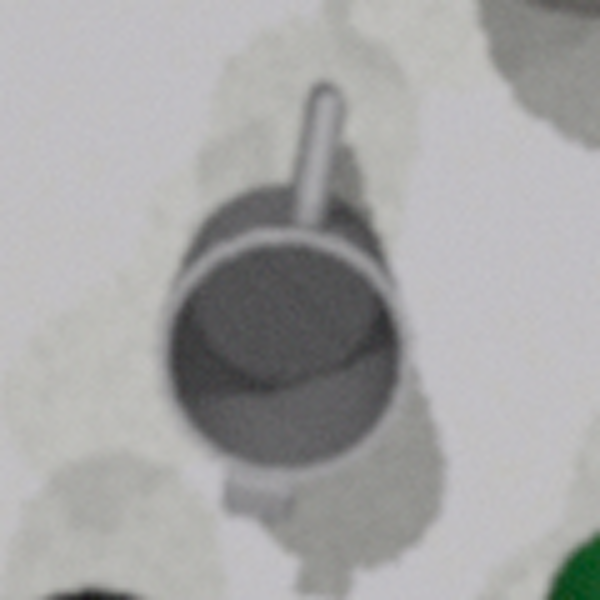

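```bash
python3 - <<'E'
from h import *
d=np.load("pics/w4.npz");p,q=d["p"],d["q"]
W=lambda x,y,z:wp2w(p,q,260+(x+.5)/5-.5,110+(y+.5)/5-.5,z)[:2]
P=np.array([W(*x,.09) for x in((163,350),(406,350),(285,229),(285,470))]);c=P.mean(0)
print("jug",P.round(4).tolist(),c,"diam",np.linalg.norm(P[0]-P[1]),np.linalg.norm(P[2]-P[3]))
ang=lambda v:np.degrees(np.arctan2(v[1],v[0]))
h1,h2=W(325,95,.075),W(310,220,.08);l=W(258,490,.086)
print("handle",h1,h2,ang(h1-c),ang(h1-h2),"lip",ang(c-l),"free",wp2w(p,q,148,135,.006)[:2])
E
```

```text
jug [[0.5652, -0.3607], [0.5935, -0.406], [0.6021, -0.3692], [0.556, -0.398]] [ 0.57919537 -0.38346797] diam 0.05344257948199393 0.05436448146998509
handle [ 0.63071644 -0.36179666] [ 0.60554397 -0.37359677] 22.813090319091582 25.115793894536008 lip 21.69561230538744 free [ 0.49099509 -0.14429764]
```

```bash
python3 - <<'E'
from h import *
c=[.579,-.384]
move_pose([*c,.15],quat(np.radians(-66)))
print(movel([*c,.031],v=.08,until_force=5),get_tcp_pos())
command_gripper(0.0)
print("w",get_grip_width()*88,get_ft_force(),get_time())
movel([*c,.131],v=.1);wait(.2)
print("w",get_grip_width()*88,get_ft_force(),get_ft_torque(),get_time())
snap("w5");cv2.imwrite("pics/s5.png",read_camera("scene")[:,:,::-1])
E
```

```text
False [ 0.57934601 -0.3842487   0.03163663]
w 56.707588273576945 [-1.19237962  0.14898401  0.28309353] 18.7333
w 56.63371865414222 [-0.03694416 -0.13106989 -2.73710725] [-0.03717309  0.12465258  0.01993353] 20.0833
```

View pics/w5.png

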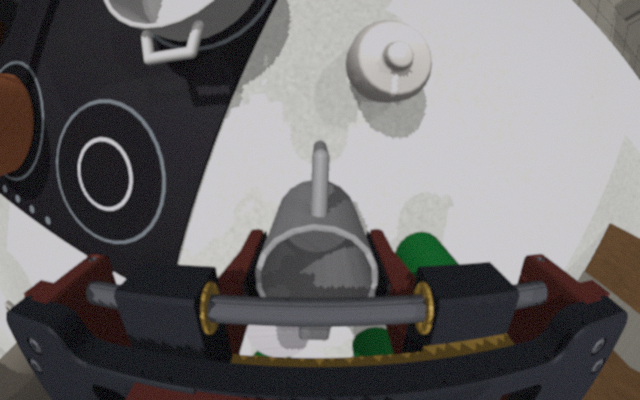

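View pics/s5.png

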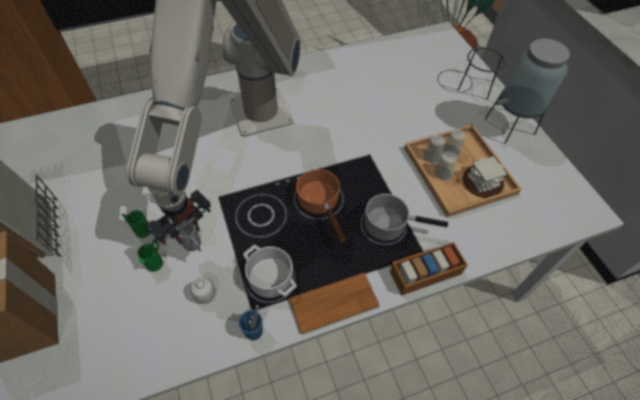

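```bash
python3 - <<'E'
from h import *
d=np.load("pics/w5.npz");p,q=d["p"],d["q"]
P=[wp2w(p,q,*x,.19)[:2] for x in((257,268),(377,268),(317,225))];print(P,np.linalg.norm(P[0]-P[1]),p)
ty=np.array([np.sin(np.radians(-66)),-np.cos(np.radians(-66))])
print("top rim offset along tool y (should be -.029 if centred)",(P[2]-p[:2])@ty,"mid",(P[0]-p[:2])@ty)
t=[.490,-.1445]
movel([*t,.131],v=.15);print(get_tcp_pos(),get_time())
movel([*t,.055],v=.1)
print(movel([*t,.034],v=.03,until_force=2.5),get_tcp_pos(),get_ft_force(),get_time())
wait(.2);print(get_tcp_pos(),get_ft_force(),get_time())
snap("w6")
E
```

```text
[array([ 0.5734705 , -0.35630894]), array([ 0.59560857, -0.40617588]), array([ 0.60393132, -0.37260741])] 0.054560108977903615 [ 0.57865615 -0.38377628  0.13020705]
top rim offset along tool y (should be -.029 if centred) -0.02763280990397505 mid -0.0064346430111754255
[ 0.4903328  -0.14503518  0.13097982] 22.0333
True [ 0.48986778 -0.14443353  0.0367698 ] [-0.24430426  0.38338009  3.13067912] 23.5333
[ 0.48988232 -0.14444983  0.03677941] [ 0.56947439 -0.95964868  3.63261779] 23.7333
```

View pics/w6.png

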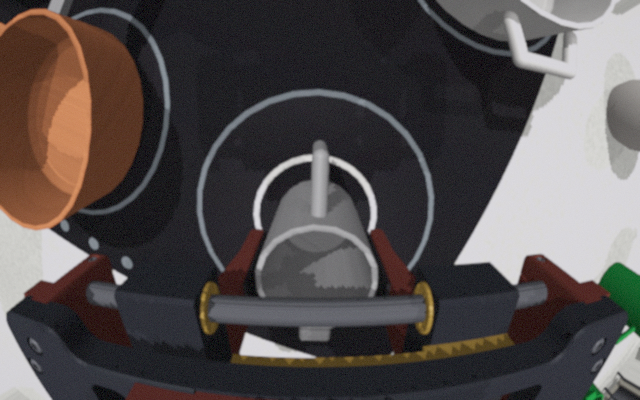

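The jug touched down at the expected height (TCP 0.0368) and is centred. I'll release, retreat and verify.

```bash
python3 - <<'E'
from h import *
command_gripper(1.0)
p=np.array(get_tcp_pos());movel([p[0],p[1],.2],v=.12)
move_pose([.153,-.55,.25],quat(np.radians(-70)))
wait(.3);print(get_time())
im=read_camera("top")[:,:,::-1].copy();cv2.imwrite("pics/top7.png",im)
s=read_camera("scene")[:,:,::-1].copy()
print(pan_fit(im))
cv2.imwrite("pics/top7z.png",cv2.resize(im[90:270,230:520],None,fx=2.75,fy=2.75,interpolation=cv2.INTER_CUBIC))
cv2.imwrite("pics/s7z.png",cv2.resize(s[140:320,120:460],None,fx=2,fy=2,interpolation=cv2.INTER_CUBIC))
E
```

```text
28.175
(array([0.48885568, 0.06831387]), np.float64(0.07562103634629815))
```

View pics/top7z.png

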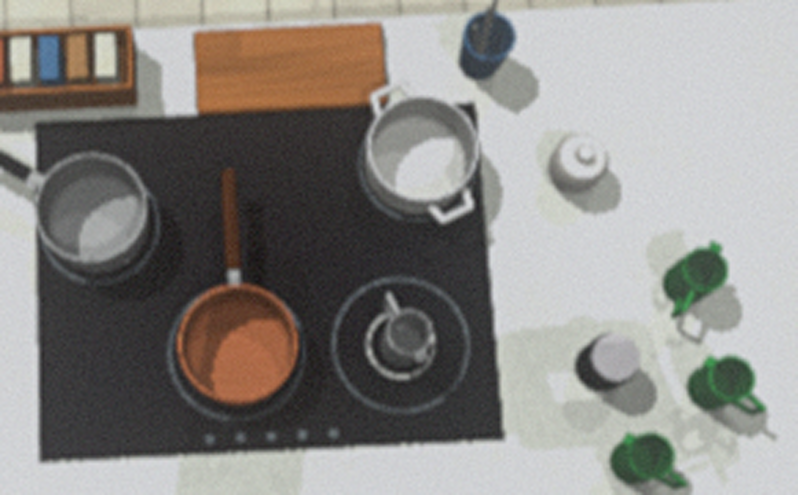

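View pics/s7z.png

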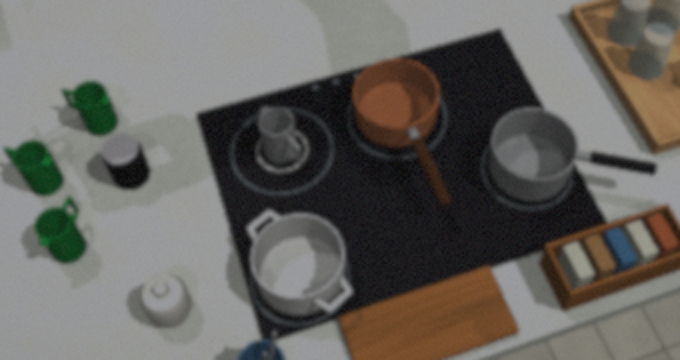

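```bash
python3 - <<'E'
from h import *
Z=lambda x,y,z:p2w("top",230+(x+.5)/2.75-.5,90+(y+.5)/2.75-.5,z)[:2]
print("jug",Z(410,334,.096),"free",fitcircle(cv2.imread("pics/top7.png"),"top",(.49,-.1445),.006,.088,rng=.01))
print(max(abs(np.array(get_qvel()))),get_time())
job_done()
E
```

```text
jug [ 0.4870514  -0.14659946] free [23.6422  0.49   -0.1445]
0.003313497331822004 28.275
the job is handed in; nothing more can be done
```

I swung the milk pan's handle round to point straight back, set the steel jug in the middle of the freed ring, and handed the job in at about 28 s. The hand-in gives no verdict.

- **Pan:** I gripped the handle and turned it about 74° around the pan's own axis, keeping it flat on the glass. The last pictures put the pan's centre about 2.5 mm from its ring's centre. The handle was about 0.4° off the robot's straight-ahead (x) axis, and the hob's sides measured within about 0.4° of it.
- **Jug:** I gripped it across its x axis and lowered it until it touched the glass, with the tool reading about 3.6 N after touchdown. I then let go and backed off. It stands upright about 3–4 mm from the ring's centre.
- **Other objects:** the saucepan, pot, tin and sugar bowl look unmoved in the before and after pictures. I did not work near the tumblers, and the ones in view look unmoved too. I did not measure any of these objects again. The robot ended clear of everything.
- **Disagreements:** both cameras placed the two rings within about 2 mm of each other. The scene camera's fit of the pan's centre was off by nearly 20 mm because it included the pan's side wall, so I left it out. The wrist camera measured the jug's rim at about 54 mm instead of 58 mm, but its centre agreed with the top view.

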